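# Clamp the tomato tin in the one-handed kitchen board

### The arm

A 6-joint arm with a two-finger parallel gripper is mounted at the origin on a cart in front of the work surface, level with it; the furniture and walls round the work are solid. World frame = base frame: x ahead of the robot, y to its left, z up, the work surface at z = 0. Lengths are in m, angles in degrees, forces in N, time in s.
With the tool pointing down it reaches from about 0.25 to 0.725 m from the base axis. Payload 9.7 kg.
Tool frame: the origin (TCP) lies at the very end of the fingers, on their centre line; the grasp point (between the pads) lies 19 mm behind it; z points along the fingers, y is the direction in which the jaws open and shut (so a half turn about z gives the same grasp; the last joint's range is limited). The gripper opens to 85 mm and grips with 20 to 120 N. Pads are 22 mm wide; open, the fingers measure 114 mm over their backs; the gripper's body (76 mm by 85 mm) begins 54 mm behind the grasp point. The pads swing forward as they close: fully open they stand 13 mm farther back than shut.
Start: joints at [69.958, 4.979, 10.078, 95.1, 0, 90], TCP at [0.188, 0.517, 0.194] pointing down, gripper open.
Joint ranges: [-179.16, 179.16], [-48.56, 103.87], [-65.8, 70.77], [-126.05, 130.52], [-82.76, 87.17], [-180, 180]. Speed limits (degrees/s): [127.2, 127.2, 147.25, 180, 180, 180].

### API

Orientations are given as [roll, pitch, yaw] about the fixed x, y, z axes, in that order (R = Rz(yaw) Ry(pitch) Rx(roll)).
In Python, from workcell import bot gives the robot as it stands.
- The arm moves only by the shell command python3 -m pendant 'ROWS' [FORCE]. ROWS is JSON, a list that holds one entry, the list of rows, each a list of 7 numbers: the shift along the tool's x, y, z in cm, then the turn, a rotation vector about the tool's x, y, z in rad, then the opening in per cent of the stroke, from 0 (shut) to 100 (fully open). In form: [[[dx, dy, dz, ax, ay, az, gripper], ...]]. A call has 1 to 5 rows; each row shifts and turns the pose as measured when the row begins, along the tool's axes as they then stand; what a row does not reach is not made up. A row lasts 1/12 s, in which the tool goes at most 41.7 mm and 7.16 degrees, less where a joint would pass 70% of its speed; a pose out of reach is approached as far as the arm can. A call with a gripper value outside its range is refused whole. The fingers move at their own pace and stop on an object; FORCE is the grip in N (left out, the last holds). Time passes only in rows, so rows that do not move let the fingers close. It gives the time, the measured TCP pose, the force and the opening at its end, in the units of the state.
- bot.get_obs(): the state, without advancing time (a new reading comes with each control period).
- bot.camera(name): name is "side" or "top"; returns the picture (420x560x3 uint8, red, green, blue); there is no depth.
- bot.get_calibration(name): a dict with "intrinsics" (3x3 intrinsics, pixels), "pose" (4x4, takes a point from camera to world coordinates). Camera axes: x right, y down, z forward; pixel columns grow to the right and rows downward; lengths in m; the calibration is good to about 2 mm. A picture is of the moment at which its call begins. get_calibration takes no time and is no camera call.
- bot.job_done(): hands the job in, once; it reports no verdict.
Trained networks look in the newest picture that a camera, given by its name, has taken for a name from the list of things; names that differ only in an ending like _2 or _b are one class to them, and where a whole thing is asked for, a point or a joint stands for the part that bears it (a point fixed in the world has none). Each returns a list of dicts, best first, with "confidence" (0 to 1); they miss things now and then, are a little off and sometimes report something else, mostly with a low value. They report only what shows in the picture. A call takes as long as a camera call. They do not tell look-alikes from the thing itself.
- bot.masks_of(camera, thing): "pixels" (420x560 bool, what is visible of it) and "extent" ([left, top, right, bottom] in pixels, round what is visible of it).
- bot.mark_of(camera, thing): "uv" ([column, row] in pixels: a listed point, or the origin of a listed thing).
The state is a dict: "time": time; "q": joint angles; "qd": joint speeds; "joint_efforts": joint torques, N m; "ee_pos": TCP position; "tcp_rot": TCP orientation; "wrist_force": force on the tool from outside, world axes, zero at the start; "torque": the same for the moment, N m; "opening": finger opening in m.
Only numpy, scipy, OpenCV 4.12 (cv2) and the standard library are available. Lean on these libraries where they do the work, as an engineer would, in place of code of your own. Each camera call takes 0.05 s, during which the arm holds its last target. There are 200 camera calls.

### The job

Get the tin ready for opening on the one-handed kitchen board: with the fingertips only, gripping and lifting nothing, gently push it along the board until it sits fully home in the V-shaped stop, then push the clamp's handle over past its middle so that it snaps across and the rubber foot comes down and holds the tin. Work only on the tin and the handle (do not press the clamp's bar down yourself), leave all the other things where they stand, and let go of everything when done.

Things in the scene. Friction and masses are not known exactly. Their poses are not given: they have to be found in the camera images.
- station: The one-handed kitchen board, fixed to the worktop: a light wooden board 350 x 150 mm, top 18 mm above the worktop. Origin on the worktop under the board, 5 mm off its middle along x (the board spans x -180 to +170 mm, y -75 to +75 mm in its own frame); z up. Own +x runs along the board from the tin's end to the clamp's end (roughly from the robot's right to its left). On it stand the V stop and behind that (+x) a steel toggle clamp.
- nest (a point): Where the centre of the tin's underside must come: on the board's top, 20 mm along the board's +x from its origin. The V stop is two upright wooden cheeks, 62 mm long, 14 mm thick and 30 mm high, at 45 degrees either side of +x; the V opens toward the board's -x and its mouth is about 110 mm wide.
- tin: Short tomato tin, 75 mm diameter, 58 mm high, 0.2 to 0.4 kg, standing loose on the board on the -x side of the V stop, 100 to 145 mm from the nest. Origin at the centre of its underside, z up. It slides on the board when pushed low down.
- toggle (a joint): Angle of the clamp's handle, rad: 0 = leaning back 0.9 rad from upright toward the board's +x (clamp open), 1.3 = leaning 0.4 rad toward -x, over the tin (clamp shut). An over-centre spring drives it to whichever end is nearer; mid-swing is 0.65. Flipping takes about 5 to 9 N at the tip, pushed toward the board's -x from the +x side; past the middle it snaps over by itself. Pushing the handle over turns the bar down by a linkage.
- handle_tip (a point): End of the handle's axis: the black rubber grip is a round bar of 17 mm diameter with a round end (reaching 8 mm past this point), 95 mm from the pivot to this point. With the clamp open the point is 74 mm from the pivot along the board's +x and 59 mm above it.
- handle_mid (a point): Point on the handle's axis within its rubber grip, 68 mm from the pivot; the grip runs from 40 mm out to the tip. To be pushed, not gripped.
- pivot (a point): The pivot pin of handle and bar, on the board's middle line 130 mm along +x from the board's origin, 105 mm above the worktop, between two steel side plates (the clamp's post is 28 mm long and 34 mm wide there).
- clamp_bar: The clamp's steel bar, 12 mm square, reaching 110 mm from the pivot to its rubber foot. Origin at the pivot. Raised 65 degrees toward the board's -x while the clamp is open (its end then about 210 mm above the worktop), level over the tin when shut. Not to be pressed by the robot.
- clamp_foot: Round rubber foot, 28 mm diameter, sprung, under the end of the bar (its origin is also at the pivot). When the clamp is shut on a seated tin it presses on the tin's lid with about 3 N.
- garlic: Garlic bulb, 56 mm, loose on the board between the V stop and the clamp's post, on the side away from the robot. Bystander. Origin under its centre.
- glass: Drinking glass, 65 mm diameter, 88 mm high, on the worktop beyond the board. Bystander. Origin under its centre.
- spice_jar: Spice jar, 47 mm, 98 mm high, on the worktop beyond the board. Bystander. Origin under its centre.
- mug: White mug, 98 mm high, on the worktop at the left. Bystander. Origin under its centre.
- teaspoon: Teaspoon, 130 mm, on the worktop at the left. Bystander. Origin under its centre.
Things that resemble listed ones, but are neither listed nor needed, are in the scene too. What is shaped like the tin but pink or yellow is not meant.

How it is judged (in metres and radians):
On the way, in this order (a step that is already met when the one before it is completed fails the run):
1. the tin stands fully home in the V stop while the clamp is still open (horizontal distance between tin and nest below 0.006 m and angle between tin's own z axis and vertical below 0.06 rad and value of joint toggle below 0.3 rad), for 0.2 s.
2. the handle is thrown over and the foot presses on the tin (horizontal distance between tin and nest below 0.006 m and value of joint toggle above 1.2 rad and contact force between clamp_foot and tin above 1 N), for 0.2 s.
At the end, for the whole second after the job is handed in: The tin stands upright in the V stop, its centre within 6 mm of the nest; the handle is snapped over (beyond 1.2 of 1.3 rad) and at rest; the clamp's foot presses on the tin with more than 1 N; the tin is at rest (all of step 2 and angle between tin's own z axis and vertical below 0.06 rad and linear speed of tin below 0.02 m/s and velocity of joint toggle below 0.1 rad/s); the robot touches nothing.
It fails at once if the tin is lifted off the board or tipped (height (world z) of tin above 0.03 m or angle between tin's own z axis and vertical above 0.3 rad).
It fails at once if the tin is rammed or squeezed (more than 60 N from the fingers) or pinched (fingers on both sides of it, pressing with more than 10 N) (contact force between the fingers and tin above 60 N or (horizontal distance between the grasp point and tin below 0.025 m and height (world z) of the grasp point below 0.066 m and contact force between the fingers and tin above 10 N)).
It fails at once if the handle is taken between the fingers (distance between the grasp point and handle_tip below 0.014 m or distance between the grasp point and handle_mid below 0.014 m).
It fails at once if the robot presses on the clamp's bar or foot instead of the handle (contact force between the fingers and clamp_bar above 5 N).
It fails at once if another thing is moved more than 25 mm (distance of any of garlic, glass, spice_jar, mug, teaspoon from where it was at the start of the episode above 0.025 m).
It also fails if it takes over 61 s, if anything falls off the work surface, if the arm or the gripper's body presses on something with over 40 N, if the wrist force passes 120 N, or if a joint passes its speed limit or range.

## Working session

There is one attempt and no reset: what is moved stays moved. The work goes in short steps, Python scripts to look and compute and a shell command to move; the robot and the scene stay as the last step left them, time stands still between calls to the robot, and variables do not carry over. Pictures are saved under pics/ and viewed, about 8 in all and at most 12, crops included, and the job is handed in when it is done.

```bash
mkdir -p pics; cat > h.py <<'E'
import numpy as np, cv2
from workcell import bot
def save(img,name): cv2.imwrite('pics/'+name+'.png',img[:,:,::-1])
def ray(cam,uv):
    c=bot.get_calibration(cam);K=np.array(c['intrinsics']);T=np.array(c['pose'])
    d=T[:3,:3]@np.linalg.solve(K,[uv[0],uv[1],1]);return T[:3,3],d
def atz(cam,uv,z):
    o,d=ray(cam,uv);return o+d*(z-o[2])/d[2]
def proj(cam,p):
    c=bot.get_calibration(cam);K=np.array(c['intrinsics']);T=np.array(c['pose'])
    q=K@(T[:3,:3].T@(np.array(p)-T[:3,3]));return q[:2]/q[2]
E
python3 - <<'E'
from h import *
a=bot.camera('side');b=bot.camera('top')
save(np.hstack([a,b])[:, :],'x0') if 0 else None
im=np.hstack([a,b]);save(cv2.resize(im,(800,300)),'both')
save(a,'side0');save(b,'top0')
Z=dict(station=0,nest=.018,tin=.018,handle_tip=.164,handle_mid=.147,pivot=.105,clamp_bar=.105,garlic=.018,glass=0,spice_jar=0,mug=0,teaspoon=0)
for cam in('top','side'):
  print(cam,np.round(bot.get_calibration(cam)['pose'],3).tolist())
  for t,z in Z.items():
    for r in bot.mark_of(cam,t)[:4]:
      print(cam,t,round(r['confidence'],2),np.round(r['uv'],1),np.round(atz(cam,r['uv'],z),3))
print(bot.get_obs())
E
```

```text
top [[-0.002, -0.993, 0.114, 0.411], [-1.0, 0.002, 0.001, 0.063], [-0.002, -0.114, -0.993, 1.352], [0.0, 0.0, 0.0, 1.0]]
top station 0.89 [323.8 243.8] [ 0.468 -0.071  0.   ]
top nest 0.76 [317.3 247.4] [ 0.457 -0.05   0.018]
top nest 0.6 [249.9 243.9] [0.468 0.151 0.018]
top nest 0.43 [281.1 244.5] [0.466 0.058 0.018]
top tin 0.96 [400.6 156.6] [ 0.732 -0.307  0.018]
top tin 0.94 [396.7 201.1] [ 0.596 -0.29   0.018]
top tin 0.9 [351.5 235.1] [ 0.493 -0.152  0.018]
top tin 0.8 [405.8 240.7] [ 0.476 -0.314  0.018]
top handle_tip 0.58 [249.8 241.6] [0.468 0.142 0.164]
top handle_mid 0.46 [260.7 241.2] [0.469 0.114 0.147]
top pivot 0.92 [277.5 250.7] [0.445 0.069 0.105]
top clamp_bar 0.49 [279.5 244.9] [0.461 0.063 0.105]
top garlic 0.6 [293.5 231.4] [0.505 0.021 0.018]
top glass 0.57 [351.2 197.8] [ 0.608 -0.156  0.   ]
top spice_jar 0.58 [321.8 198.1] [ 0.608 -0.067  0.   ]
top mug 0.9 [144.7 241.4] [0.477 0.471 0.   ]
top teaspoon 0.58 [204.8 263.5] [0.41  0.288 0.   ]
side [[-0.977, -0.139, 0.161, 0.407], [-0.212, 0.676, -0.705, 0.858], [-0.011, -0.724, -0.69, 0.86], [0.0, 0.0, 0.0,
[... 941 characters left out ...]
0.   ]
side teaspoon 0.5 [332.9 293.2] [0.401 0.289 0.   ]
{'time': 1.3, 'q': array([6.99571455e+01, 4.97894534e+00, 1.00777159e+01, 9.50986270e+01,
       3.45344143e-07, 9.00010842e+01]), 'qd': array([ 0.003611  , -0.01374198,  0.04199813, -0.03823213,  0.10001207,
       -0.05638935]), 'joint_efforts': array([ 2.70971039e-03, -5.20112479e+01,  4.64847994e+01,  2.09048834e-03,
        2.21440960e-04,  1.75058824e-05]), 'ee_pos': array([0.18849769, 0.51669037, 0.19447924]), 'tcp_rot': array([ 1.79999856e+02, -3.48060617e-07,  1.59956061e+02]), 'wrist_force': array([ 0.91239324, -0.0085534 ,  0.00689464]), 'torque': array([0.00899785, 0.0272368 , 0.0216262 ]), 'opening': 0.08533261904930574}
```

```bash
python3 - <<'E'
from h import *
a=cv2.imread('pics/side0.png');b=cv2.imread('pics/top0.png')
c1=cv2.resize(b[130:290,220:430],(800,600*1),interpolation=cv2.INTER_CUBIC)
c1=cv2.resize(b[130:290,225:430],None,fx=3.7,fy=3.7,interpolation=cv2.INTER_CUBIC)
cv2.imwrite('pics/topc.png',c1)
cv2.imwrite('pics/sidec.png',cv2.resize(a[120:320,210:410],None,fx=3,fy=3,interpolation=cv2.INTER_CUBIC))
bot.camera('top')
for r in bot.masks_of('top','station')[:2]:
  m=r['pixels'];print(r['confidence'],r['extent'],m.sum())
  pts=np.argwhere(m)[:,::-1]
  w=np.array([atz('top',p,.018)[:2] for p in pts],np.float32)
  print(cv2.minAreaRect(w))
for r in bot.masks_of('top','tin')[:4]:
  m=r['pixels'];e=r['extent'];print(r['confidence'],e,b[m].mean(0))
E
```

```text
0.58 [248.9, 221.5, 383.0, 270.9] 4991Traceback (most recent call last):
  File "<stdin>", line 11, in <module>
  File "h.py", line 8, in atz
    o,d=ray(cam,uv);return o+d*(z-o[2])/d[2]
        ~~~^^^^^^^^
  File "h.py", line 5, in ray
    c=bot.get_calibration(cam);K=np.array(c['intrinsics']);T=np.array(c['pose'])
ValueError: time passes only in moves, steps and waits
```

View pics/topc.png

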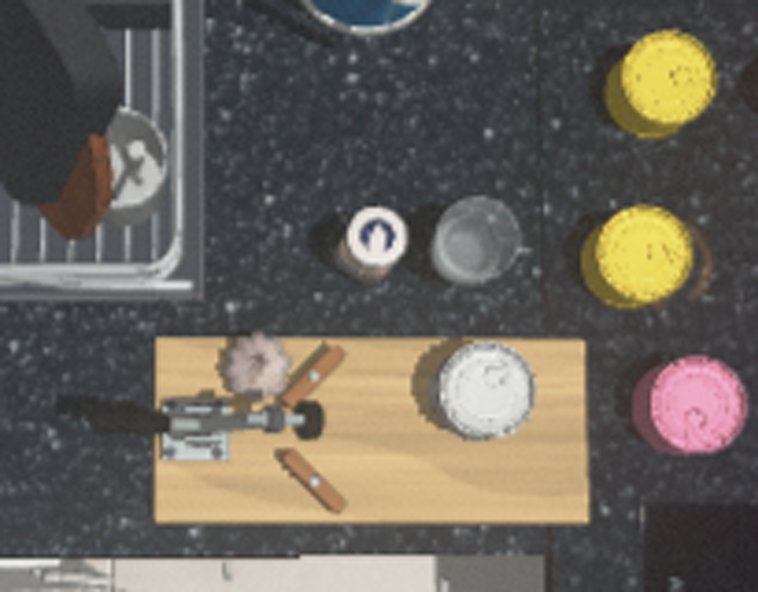

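View pics/sidec.png

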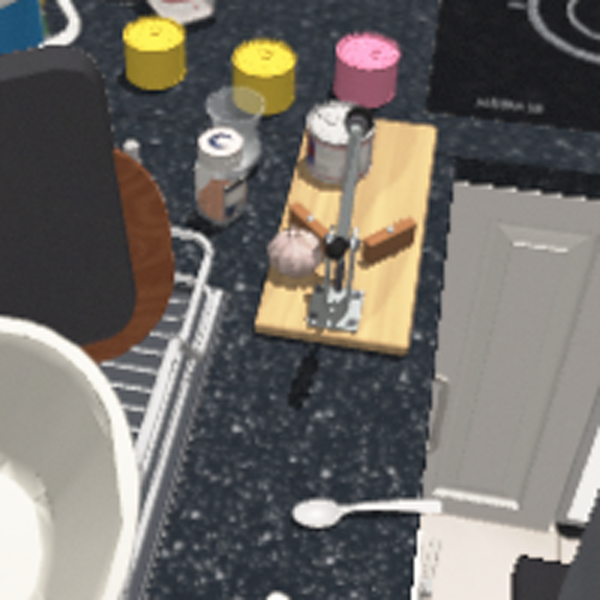

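Tin candidates: white tin on the board (top px ~356,235 lid), yellow ones (~404,153 and ~398,199), pink (~412,240). The white one on the board is the right one; the crop confirms it. Clamp open: bar raised, handle out to the left (top px ~243,240).

```bash
python3 - <<'E'
from h import *
b=cv2.imread('pics/top0.png')
hsv=cv2.cvtColor(b,cv2.COLOR_BGR2HSV)
m=cv2.inRange(hsv,(10,50,120),(28,200,255));m[:215]=0;m[280:]=0;m[:,:255]=0;m[:,395:]=0
n,l,s,c=cv2.connectedComponentsWithStats(m);k=1+s[1:,4].argmax();print(s[k])
pts=np.argwhere(l==k)[:,::-1]
hull=cv2.convexHull(pts.astype(np.float32))[:,0]
w=np.array([atz('top',p,.018)[:2] for p in hull],np.float32)
r=cv2.minAreaRect(w);print(r,cv2.boxPoints(r).round(3).tolist())
a=cv2.imread('pics/side0.png')
hs=cv2.cvtColor(a,cv2.COLOR_BGR2HSV)
m=cv2.inRange(hs,(10,50,120),(28,200,255));
m[:155]=0;m[245:]=0;m[:,:290]=0;m[:,360:]=0
n,l,s,c=cv2.connectedComponentsWithStats(m);k=1+s[1:,4].argmax();print(s[k])
pts=np.argwhere(l==k)[:,::-1]
hull=cv2.convexHull(pts.astype(np.float32))[:,0]
w=np.array([atz('side',p,.018)[:2] for p in hull],np.float32)
r=cv2.minAreaRect(w);print(r,cv2.boxPoints(r).round(3).tolist())
# tin lid from top picture
t=(225+486/3.7,130+390/3.7);print('tin lid',atz('top',t,.076))
print('tip',atz('top',(225+62/3.7,130+408/3.7),.164))
bot.camera('top');ms=bot.masks_of('top','tin');mk=bot.mark_of('top','pivot'); 
for x in ms: print(x['confidence'],x['extent'])
E
python3 - <<'E'
import cv2
a=cv2.imread('pics/side0.png');b=cv2.imread('pics/top0.png')
cv2.imwrite('pics/full.png',cv2.vconcat([cv2.resize(a,(400,300)),cv2.resize(b,(400,300))]))
E
```

```text
[ 267  221  117   51 4106]
((0.46150192618370056, -0.07294692099094391), (0.3462602496147156, 0.14859241247177124), 89.8962173461914) [[0.3869999945163727, -0.2460000067949295], [0.5350000262260437, -0.2460000067949295], [0.5360000133514404, 0.10000000149011612], [0.3880000114440918, 0.10000000149011612]]
[ 295  160   61   78 1935]
((0.4602552354335785, -0.06925766170024872), (0.3601836860179901, 0.1504002958536148), 89.3244857788086) [[0.382999986410141, -0.24799999594688416], [0.5329999923706055, -0.25], [0.5379999876022339, 0.10999999940395355], [0.3869999945163727, 0.1120000034570694]]
tin lid [ 0.48885036 -0.15656776  0.076     ]
tip [0.47111493 0.16323855 0.164     ]
0.78 [388.6, 137.3, 418.5, 165.4]
0.71 [382.2, 185.8, 412.1, 214.0]
0.68 [341.3, 220.9, 370.9, 245.5]
0.59 [393.5, 226.4, 427.9, 254.7]
0.57 [340.3, 183.7, 365.1, 207.4]
```

View pics/full.png

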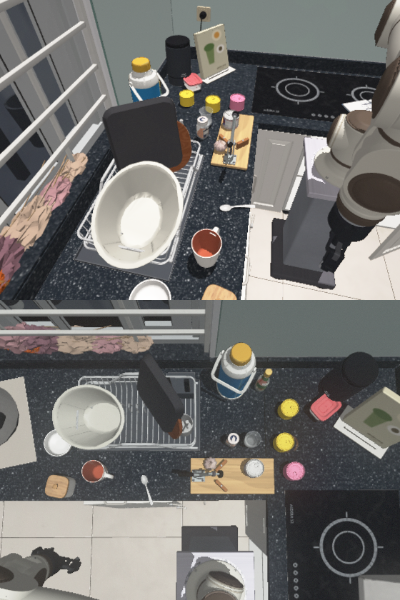

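```bash
python3 -m pendant '[[[0,0,-1.5,0,0,0.122,53],[0,0,-1.5,0,0,0.122,53],[0,0,-1.5,0,0,0.122,53],[0,0,-1.5,0,0,0.122,53]]]' && python3 -m pendant '[[[0,0,-1.5,0,0,0.122,53],[0,0,-1.5,0,0,0.122,53],[0,0,-1.5,0,0,0.122,53],[0,0,-1.5,0,0,0.122,53]]]' && python3 -m pendant '[[[-3.9,0.64,0,0,0,0,53],[-3.9,0.64,0,0,0,0,53],[-3.9,0.64,0,0,0,0,53],[-3.9,0.64,0,0,0,0,53],[-3.9,0.64,0,0,0,0,53]]]'
```

```text
time: 1.88
ee_pos: [0.188, 0.5153, 0.2528]
tcp_rot: [-179.7, 0.2, 131.4]
wrist_force: [-0.5, -0.5, 0.3]
opening: 0.0457
time: 2.22
ee_pos: [0.188, 0.5153, 0.3157]
tcp_rot: [-179.8, 0.3, 102.8]
wrist_force: [0.0, 1.3, -0.5]
opening: 0.0452
time: 2.63
ee_pos: [0.2617, 0.3338, 0.3149]
tcp_rot: [-179.7, 0.3, 102.6]
wrist_force: [1.1, 0.2, 0.0]
opening: 0.045
```

```bash
python3 -m pendant '[[[-3.9,0.8,0,0,0,0,53],[-3.9,0.8,0,0,0,0,53],[-3.9,0.8,0,0,0,0,53],[-3.9,0.8,0,0,0,0,53],[-3.9,0.8,0,0,0,0,53]]]' && python3 -m pendant '[[[-3.9,0.8,0,0,0,0,53],[-3.9,0.8,0,0,0,0,53],[-3.9,0.8,0,0,0,0,53],[-3.9,0.8,0,0,0,0,53],[-3.9,0.8,0,0,0,0,53]]]' && python3 -m pendant '[[[-3.9,0.8,0,0,0,0,53],[-3.9,0.8,0,0,0,0,53],[-3.9,0.8,0,0,0,0,53],[-3.9,0.8,0,0,0,0,53],[0,0,0,0,0,0,53]]]'
```

```text
time: 3.05
ee_pos: [0.3437, 0.1433, 0.3166]
tcp_rot: [-179.9, 0.3, 102.8]
wrist_force: [0.9, 1.0, -0.1]
opening: 0.0453
time: 3.47
ee_pos: [0.4267, -0.0482, 0.3193]
tcp_rot: [179.7, 0.3, 102.8]
wrist_force: [1.3, 0.5, 0.1]
opening: 0.0455
time: 3.88
ee_pos: [0.4944, -0.2066, 0.3181]
tcp_rot: [179.8, 0.3, 102.4]
wrist_force: [0.3, 0.7, -0.9]
opening: 0.0454
```

```bash
python3 -m pendant '[[[-1.4,0.8,-0,0,0,-0.028,53],[0,0,4,0,0,0,53],[0,0,4,0,0,0,53],[0,0,4,0,0,0,53],[0,0,4,0,0,0,53]]]' && python3 -m pendant '[[[0,0,3.5,0,0,0,53],[0,0,0,0,0,0,53]]]' && python3 - <<'E'
from h import *
a=bot.camera('side');b=bot.camera('top')
save(np.hstack([cv2.resize(a[130:230,270:370],None,fx=4,fy=4),cv2.resize(b[190:290,310:410],None,fx=4,fy=4)]),'pre')
o=bot.get_obs();print(o['ee_pos'],o['tcp_rot'])
E
```

```text
time: 4.3
ee_pos: [0.5156, -0.2279, 0.1631]
tcp_rot: [178.8, 1.0, 103.8]
wrist_force: [0.4, -0.4, -1.1]
opening: 0.0456
time: 4.47
ee_pos: [0.5127, -0.2268, 0.1179]
tcp_rot: [179.3, 0.7, 103.7]
wrist_force: [-0.8, 0.2, -1.5]
opening: 0.0452
[ 0.51528736 -0.22790829  0.12539568] [178.94360434   0.9530931  103.73949682]
```

View pics/pre.png

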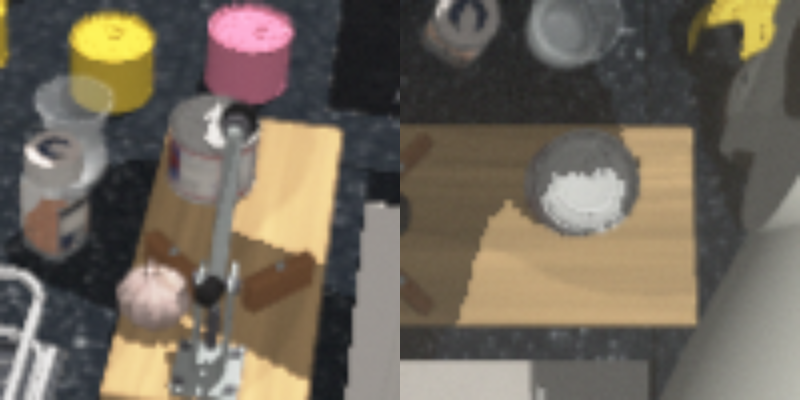

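The crops do not show the gripper where the state says it is (0.515,-0.228); checking the whole pictures before going further.

```bash
python3 - <<'E'
from h import *
a=bot.camera('side');b=bot.camera('top')
o=bot.get_obs();p=o['ee_pos']
print(p,o['q'],o['time'],'proj',proj('top',p),proj('side',p),'base',proj('top',[0,0,0]),proj('side',[0,0,0.1]))
save(np.vstack([cv2.resize(a,(400,300)),cv2.resize(b,(400,300))]),'full2')
E
```

```text
[ 0.51720157 -0.22873649  0.12872871] [-23.79428908   4.28719434   2.03498588  85.98952347  -0.11159524
  52.45201306] 4.6667 proj [385.70349439 223.85045379] [319.31064825 133.65645126] base [301.53173117 405.58505763] [494.38264172 209.69087987]
```

View pics/full2.png

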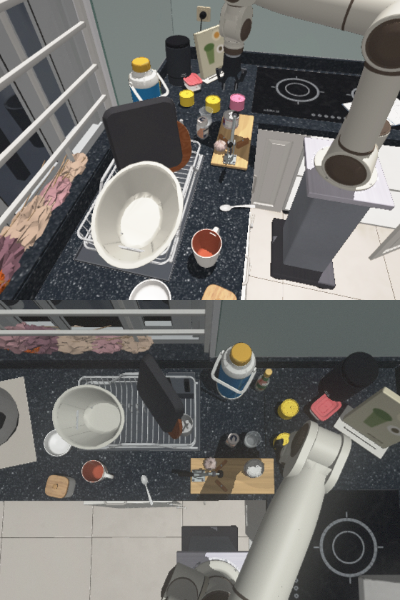

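Consistent after all: the tip projects to side px (319,134), just outside my crop, and the top view shows only the high wrist. Going on.

```bash
python3 -m pendant '[[[0.5,-1.0,0,0,0,0,53],[0,0,3.3,0,0,0,53],[0,0,3.3,0,0,0,53],[0,0,2,0,0,0,53],[0,0,0.5,0,0,0,53]]]' && python3 -m pendant '[[[0,0,0,0,0,0,53]]]' && python3 - <<'E'
from h import *
o=bot.get_obs();print(o['ee_pos'],o['tcp_rot'])
E
```

```text
time: 5.08
ee_pos: [0.5199, -0.2323, 0.0553]
tcp_rot: [177.3, 2.2, 103.7]
wrist_force: [-0.3, -0.3, 0.9]
opening: 0.0453
time: 5.17
ee_pos: [0.5208, -0.2326, 0.0569]
tcp_rot: [177.2, 2.3, 103.7]
wrist_force: [0.3, 0.1, 1.2]
opening: 0.0452
[ 0.52076173 -0.23256789  0.05693371] [177.2425372    2.26938169 103.72780801]
```

```bash
cat > to.py <<'E'
import sys,numpy as np
from workcell import bot
from scipy.spatial.transform import Rotation as R
o=bot.get_obs();x,y,z,yaw=map(float,sys.argv[1:5])
A=R.from_euler('xyz',o['tcp_rot'],degrees=True);B=R.from_euler('xyz',[180,0,yaw],degrees=True)
print('t',o['time'],'p',o['ee_pos'].round(4),'rpy',o['tcp_rot'].round(1),'F',o['wrist_force'].round(1))
print('shift cm',(A.inv().apply(np.array([x,y,z])-o['ee_pos'])*100).round(2),'rot',(A.inv()*B).as_rotvec().round(3))
E
python3 to.py 0.505 -0.222 0.045 104
```

```text
t 5.1667 p [ 0.5208 -0.2326  0.0569] rpy [177.2   2.3 103.7] F [0.3 0.1 1.2]
shift cm [ 1.45 -1.33  1.07] rot [ 0.048  0.04  -0.004]
```

```bash
python3 -m pendant '[[[0.7,-0.7,0.3,0.03,0.025,0,53],[0.7,-0.6,0.5,0.018,0.015,0,53],[0,0,0,0,0,0,53]]]' && python3 to.py 0.504 -0.217 0.028 104
```

```text
time: 5.42
ee_pos: [0.5081, -0.2233, 0.0559]
tcp_rot: [179.7, 0.2, 103.8]
wrist_force: [0.3, 0.2, -0.6]
opening: 0.0451
t 5.4167 p [ 0.5081 -0.2233  0.0559] rpy [179.7   0.2 103.8] F [ 0.3  0.2 -0.6]
shift cm [ 0.72 -0.26  2.78] rot [ 0.006  0.004 -0.004]
```

```bash
python3 -m pendant '[[[0.2,-0.3,0.9,0.01,0.008,0,53],[0.2,-0.2,0.9,0.01,0.008,0,53],[0.2,-0.1,0.9,0.01,0.008,0,53],[0,0,0,0,0,0,53]]]' && python3 to.py 0.504 -0.217 0.028 104
```

```text
time: 5.75
ee_pos: [0.5028, -0.2196, 0.0307]
tcp_rot: [-178.8, -1.0, 103.8]
wrist_force: [-0.1, -0.4, -0.4]
opening: 0.045
t 5.75 p [ 0.5028 -0.2196  0.0307] rpy [-178.8   -1.   103.8] F [-0.1 -0.4 -0.4]
shift cm [0.21 0.18 0.27] rot [-0.021 -0.018 -0.004]
```

```bash
python3 -m pendant '[[[0.5,0.15,0.1,-0.01,-0.01,0,53],[0.6,0.05,0.1,-0.01,-0.01,0,53],[0.6,0,0,0,0,0,53],[0.6,0,0,0,0,0,53],[0.6,0,0,0,0,0,53]]]' && python3 to.py 0.471 -0.088 0.028 104
```

```text
time: 6.17
ee_pos: [0.4973, -0.1895, 0.0271]
tcp_rot: [-180.0, 0.2, 103.7]
wrist_force: [-1.0, -2.9, 0.3]
opening: 0.0451
t 6.1667 p [ 0.4973 -0.1895  0.0271] rpy [-180.     0.2  103.7] F [-1.  -2.9  0.3]
shift cm [10.49 -0.15 -0.13] rot [-0.     0.004 -0.005]
```

```bash
python3 -m pendant '[[[0.7,0,0,0,0,0,53],[0.7,0,0,0,0,0,53],[0.7,0,0,0,0,0,53],[0.7,0,0,0,0,0,53],[0.7,0,0,0,0,0,53]]]' && python3 -m pendant '[[[0.7,0,0,0,0,0,53],[0.7,0,0,0,0,0,53],[0.7,0,0,0,0,0,53],[0.7,0,0,0,0,0,53],[0,0,0,0,0,0,53]]]' && python3 to.py 0.471 -0.088 0.028 104 && python3 - <<'E'
from h import *
a=bot.camera('side')
save(cv2.resize(a[100:240,260:400],None,fx=4,fy=4,interpolation=cv2.INTER_CUBIC),'push1')
E
```

```text
time: 6.58
ee_pos: [0.4888, -0.1525, 0.028]
tcp_rot: [179.9, 0.4, 103.7]
wrist_force: [-0.6, -1.6, -0.4]
opening: 0.0454
time: 7.0
ee_pos: [0.481, -0.1209, 0.0279]
tcp_rot: [179.9, 0.3, 103.8]
wrist_force: [0.3, -0.9, -0.4]
opening: 0.0454
t 7.0 p [ 0.481  -0.1209  0.0279] rpy [179.9   0.3 103.8] F [ 0.3 -0.9 -0.4]
shift cm [ 3.43 -0.18 -0.03] rot [ 0.001  0.006 -0.004]
```

View pics/push1.png

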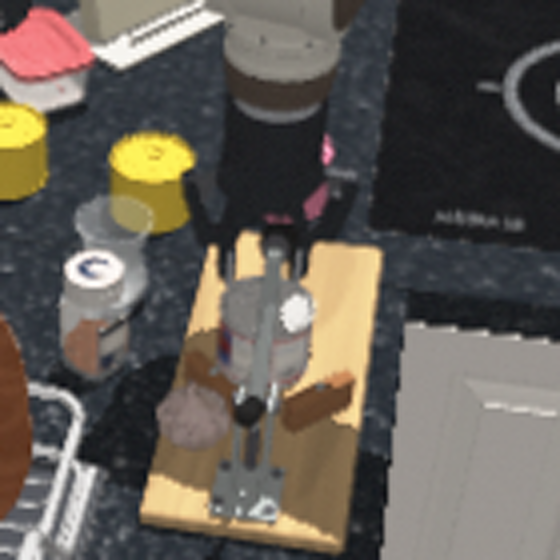

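The tin (crop 265,330, side px ~326,182) is in front of both fingertips, heading into the V; garlic and others are in place.

```bash
python3 -m pendant '[[[0.6,-0.05,0,0,0,0,53],[0.6,-0.05,0,0,0,0,53],[0.6,-0.05,0,0,0,0,53],[0.5,0,0,0,0,0,53],[0.4,0,0,0,0,0,53]]]' && python3 -m pendant '[[[0.3,0,0,0,0,0,53]]]' && python3 -m pendant '[[[0.3,0,0,0,0,0,53]]]'  && python3 to.py 0.471 -0.088 0.028 104
```

```text
time: 7.47
ee_pos: [0.473, -0.0944, 0.0279]
tcp_rot: [179.9, 0.4, 103.7]
wrist_force: [0.8, -1.7, 0.9]
opening: 0.0452
time: 7.55
ee_pos: [0.4721, -0.0909, 0.0278]
tcp_rot: [179.9, 0.4, 103.7]
wrist_force: [0.4, -2.1, 0.6]
opening: 0.0453
time: 7.63
ee_pos: [0.4713, -0.0877, 0.0279]
tcp_rot: [179.9, 0.4, 103.7]
wrist_force: [2.4, -5.1, 1.5]
opening: 0.0449
t 7.6333 p [ 0.4713 -0.0877  0.0279] rpy [179.9   0.4 103.7] F [ 2.4 -5.1  1.5]
shift cm [-0.03 -0.04 -0.01] rot [ 0.002  0.007 -0.005]
```

```bash
python3 -m pendant '[[[0.3,0,0,0,0,0,53]]]' && python3 -m pendant '[[[0.2,0,0,0,0,0,53]]]' && python3 -m pendant '[[[0.2,0,0,0,0,0,53]]]' &&  python3 -m pendant '[[[0.2,0,0,0,0,0,53]]]'
```

```text
time: 7.72
ee_pos: [0.4718, -0.0859, 0.0287]
tcp_rot: [179.8, 0.6, 103.7]
wrist_force: [6.6, -17.4, 7.7]
opening: 0.0452
time: 7.8
ee_pos: [0.4726, -0.0856, 0.0297]
tcp_rot: [179.7, 0.9, 103.6]
wrist_force: [1.2, -15.0, 2.3]
opening: 0.0449
time: 7.88
ee_pos: [0.4728, -0.0856, 0.0303]
tcp_rot: [179.7, 1.2, 103.6]
wrist_force: [0.8, -14.2, 0.5]
opening: 0.0454
time: 7.97
ee_pos: [0.4727, -0.0856, 0.0308]
tcp_rot: [179.7, 1.5, 103.5]
wrist_force: [1.4, -13.8, -0.9]
opening: 0.0451
```

Stalled at ~14–17 N at the expected place. Backing off, lifting, and heading out toward the handle side.

```bash
python3 -m pendant '[[[-0.8,0,0,0,0,0,53],[-1.5,0,0,0,0,0,53],[-2,0,0,0,0,0,53],[-2,0,0,0,0,0,53],[0,0,-2,0,0,0,53]]]' && python3 -m pendant '[[[0,0,-3.5,0,0,0,53],[0,0,-3.5,0,0,0,53],[0,0,-3.5,0,0,0,53],[0,0,-3.5,0,0,0,53],[0,0,-3.5,0,0,0,53]]]' && python3 -m pendant '[[[0,0,-3.5,0,0,0,53],[0,0,-3.5,0,0,0,53],[0,0,-3,0,0,0,53],[0,0,0,0,0,0,53]]]' && python3 - <<'E'
from h import *
b=bot.camera('top');a=bot.camera('side')
save(np.hstack([cv2.resize(a[150:240,285:375],(400,400),interpolation=cv2.INTER_CUBIC),cv2.resize(b[205:285,255:335],(400,400),interpolation=cv2.INTER_CUBIC)]),'seat')
r=bot.mark_of('side','tin')
for x in r: print(x['confidence'],x['uv'])
print([ (c,proj(c,[.4615,-.048,z]).round(1)) for c in('side','top') for z in(.018,.076)])
for x in r: print(atz('side',x['uv'],.018).round(3))
E
python3 to.py 0.46 0.24 0.32 90
```

```text
time: 8.38
ee_pos: [0.4855, -0.1467, 0.049]
tcp_rot: [180.0, 1.2, 103.7]
wrist_force: [-0.6, -0.5, -0.5]
opening: 0.0452
time: 8.8
ee_pos: [0.4809, -0.143, 0.2239]
tcp_rot: [-179.4, 0.5, 103.6]
wrist_force: [0.8, -0.3, -0.7]
opening: 0.0456
time: 9.13
ee_pos: [0.4812, -0.1409, 0.3347]
tcp_rot: [-179.9, 0.5, 103.7]
wrist_force: [0.1, -0.1, 0.9]
opening: 0.0453
0.93 [262.4, 140.4]
0.82 [296.9, 152.9]
0.74 [330.8, 150.3]
0.6 [323.4, 197.4]
0.21 [335.0, 295.4]
[('side', array([326.7, 196.7])), ('side', array([328.1, 182.9])), ('top', array([316.8, 245.9])), ('top', array([318.4, 245.1]))]
[ 0.737 -0.307  0.018]
[ 0.596 -0.256  0.018]
[ 0.478 -0.296  0.018]
[ 0.471 -0.043  0.018]
[0.396 0.306 0.018]
t 9.2833 p [ 0.4809 -0.1409  0.3287] rpy [-179.5    0.4  103.6] F [-0.  -0.1  0.2]
shift cm [37.51  6.96  0.57] rot [-0.008  0.007  0.238]
```

View pics/seat.png

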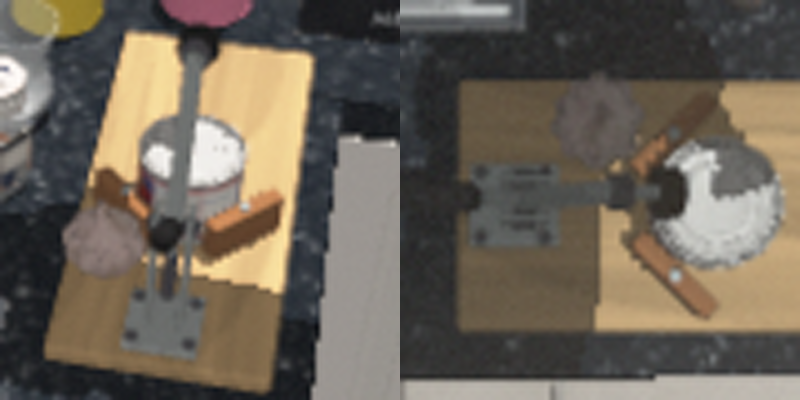

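Tin lid at top px (319.4,245.4) vs (318.4,245.1) expected for the nest, symmetric between the cheeks: seated. Now over to the handle side with closed fingers.

```bash
python3 -m pendant '[[[0,0,0,0,0,0.12,0],[0,0,0,0,0,0.12,0],[3.9,-0.4,0,0,0,0,0],[3.9,-0.4,0,0,0,0,0],[3.9,-0.4,0,0,0,0,0]]]' 20 && python3 -m pendant '[[[3.9,-0.2,0,0,0,0,0],[3.9,-0.2,0,0,0,0,0],[3.9,-0.1,0,0,0,0,0],[3.9,-0.1,0,0,0,0,0],[3.9,0,0,0,0,0,0]]]' && python3 to.py 0.463 0.195 0.24 90
```

```text
time: 9.7
ee_pos: [0.4689, -0.0261, 0.3172]
tcp_rot: [-178.7, 0.3, 88.6]
wrist_force: [0.6, 1.3, -0.8]
opening: -0.0
time: 10.12
ee_pos: [0.4623, 0.1771, 0.307]
tcp_rot: [-177.9, 0.4, 88.4]
wrist_force: [0.5, 0.5, 0.3]
opening: 0.0004
t 10.1167 p [0.4623 0.1771 0.307 ] rpy [-177.9    0.4   88.4] F [0.5 0.5 0.3]
shift cm [1.84 0.27 6.69] rot [-0.037  0.006 -0.027]
```

```bash
python3 -m pendant '[[[1.2,0,0,-0.037,0.006,-0.027,0],[0.5,0.1,1.5,0,0,0,0],[0,0,2.5,0,0,0,0],[0,0,2.5,0,0,0,0],[0,0,0,0,0,0,0]]]' && python3 - <<'E'
from h import *
for c in('side','top'):
  a=bot.camera(c)
  for t,z in(('handle_tip',.164),('handle_mid',.147),('pivot',.105)):
    for x in bot.mark_of(c,t)[:2]: print(c,t,round(x['confidence'],2),atz(c,x['uv'],z).round(3))
a=bot.camera('side');save(cv2.resize(a[130:260,260:390],None,fx=4,fy=4,interpolation=cv2.INTER_CUBIC),'hand')
E
python3 to.py 0.463 0.195 0.15 90
```

```text
time: 10.53
ee_pos: [0.4589, 0.2034, 0.2275]
tcp_rot: [-179.1, 0.2, 90.7]
wrist_force: [-0.7, -1.0, -1.0]
opening: 0.0003
side handle_tip 0.6 [0.459 0.132 0.164]
side handle_mid 0.4 [0.567 0.092 0.147]
side handle_mid 0.39 [0.467 0.113 0.147]
side pivot 0.87 [0.457 0.066 0.105]
top handle_tip 0.57 [0.464 0.143 0.164]
top handle_mid 0.47 [0.468 0.11  0.147]
top pivot 0.65 [0.464 0.061 0.105]
t 10.9833 p [0.4616 0.2037 0.2349] rpy [-179.7   -0.    90.6] F [-0.3 -0.5 -0.1]
shift cm [-0.88  0.17  8.49] rot [-0.005 -0.001  0.011]
```

View pics/hand.png

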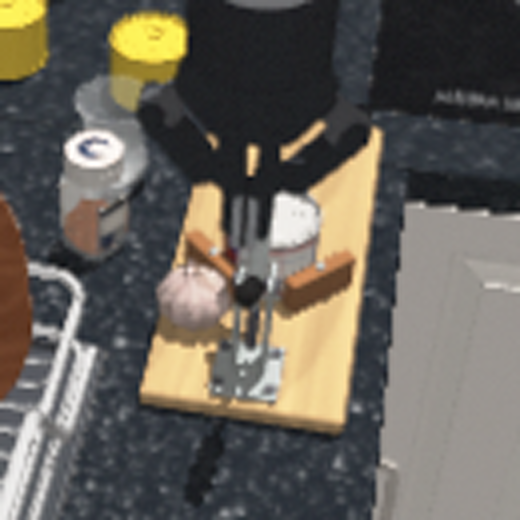

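Handle tip agreed at ~(0.462,0.137,0.164); fingers hang beyond it at y=0.204 and nothing is in the way. Descend.

```bash
python3 -m pendant '[[[-0.2,0.1,1.8,0,0,0,0],[-0.2,0.1,1.8,0,0,0,0],[-0.2,0,1.8,0,0,0,0],[0,0,1.8,0,0,0,0],[0,0,0,0,0,0,0]]]' && python3 to.py 0.463 0.165 0.15 90
```

```text
time: 11.4
ee_pos: [0.4658, 0.198, 0.1641]
tcp_rot: [179.9, -0.2, 90.6]
wrist_force: [-0.6, 0.0, -0.4]
opening: -0.0001
t 11.4 p [0.4658 0.198  0.1641] rpy [179.9  -0.2  90.6] F [-0.6  0.  -0.4]
shift cm [-3.3  -0.31  1.4 ] rot [ 0.001 -0.004  0.01 ]
```

```bash
python3 -m pendant '[[[-0.5,-0.2,0.8,0,0,0,0],[-0.6,-0.1,0.6,0,0,0,0],[-0.6,0,0.1,0,0,0,0],[-0.6,0,0,0,0,0,0],[-0.6,0,0,0,0,0,0]]]' && python3 to.py 0.463 0.095 0.15 90
```

```text
time: 11.82
ee_pos: [0.464, 0.168, 0.1522]
tcp_rot: [179.8, -0.3, 90.6]
wrist_force: [-0.6, 0.3, 1.0]
opening: 0.0
t 11.8167 p [0.464  0.168  0.1522] rpy [179.8  -0.3  90.6] F [-0.6  0.3  1. ]
shift cm [-7.3  -0.18  0.19] rot [ 0.004 -0.005  0.011]
```

```bash
python3 -m pendant '[[[-0.6,-0.05,0.05,0,0,0,0],[-0.6,0,0,0,0,0,0],[-0.6,0,0,0,0,0,0],[-0.6,0,0,0,0,0,0]]]' && python3 -m pendant '[[[-0.7,0,0,0,0,0,0],[-0.7,0,0,0,0,0,0]]]' && python3 -m pendant '[[[-0.7,0,0,0,0,0,0],[-0.7,0,0,0,0,0,0]]]'&& python3 to.py 0.463 0.095 0.15 90
```

```text
time: 12.15
ee_pos: [0.4647, 0.1413, 0.1539]
tcp_rot: [179.6, -0.3, 90.6]
wrist_force: [0.3, -0.9, -0.5]
opening: -0.0001
time: 12.32
ee_pos: [0.465, 0.1259, 0.1542]
tcp_rot: [179.6, -0.3, 90.6]
wrist_force: [-0.1, -0.2, -0.2]
opening: -0.0002
time: 12.48
ee_pos: [0.4651, 0.1103, 0.1541]
tcp_rot: [179.6, -0.3, 90.6]
wrist_force: [0.8, 0.7, -0.1]
opening: -0.0002
t 12.4833 p [0.4651 0.1103 0.1541] rpy [179.6  -0.3  90.6] F [ 0.8  0.7 -0.1]
shift cm [-1.53 -0.23  0.4 ] rot [ 0.008 -0.006  0.01 ]
```

```bash
python3 - <<'E'
from h import *
a=bot.camera('side');b=bot.camera('top')
save(np.hstack([cv2.resize(a[140:240,270:370],(400,400),interpolation=cv2.INTER_CUBIC),cv2.resize(b[190:290,230:330],(400,400),interpolation=cv2.INTER_CUBIC)]),'flip')
for x in bot.mark_of('side','handle_tip')[:2]: print(x)
E
```

```text
{'uv': [320.5, 200.0], 'confidence': 0.38}
```

View pics/flip.png

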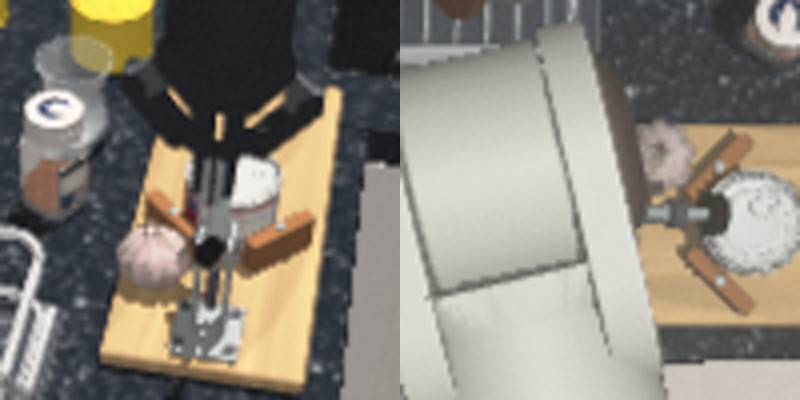

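```bash
python3 - <<'E'
from h import *
for n,p in dict(tip=[.4625,.136,.164],tipend=[.4625,.142,.169],mid=[.4625,.115,.147],pivot=[.4622,.062,.105],tcp=[.465,.1103,.154],tcpup=[.465,.11,.2],upright=[.4625,.085,.197],shut=[.462,.025,.192]).items():
  print(n,proj('side',p).round(1),((proj('side',p)-[270,140])*4).round(0),proj('top',p).round(1))
o=bot.get_obs();print(o['ee_pos'],o['wrist_force'],o['joint_efforts'].round(2))
E
```

```text
tip [321.3 203.1] [205. 253.] [252.  243.5]
tipend [321.1 203.3] [205. 253.] [249.6 243.4]
mid [322.  202.4] [208. 249.] [260.2 243.8]
pivot [323.7 200.3] [215. 241.] [279.8 244.5]
tcp [321.5 199.1] [206. 236.] [261.8 242.7]
tcpup [322.6 186. ] [211. 184.] [261.2 241.9]
upright [324.8 180.7] [219. 163.] [271.  242.9]
shut [327.7 168. ] [231. 112.] [294.2 243.1]
[0.46518028 0.11054361 0.15411702] [ 0.16116041  0.21658622 -0.71580963] [-6.000e-01 -4.050e+01  4.692e+01 -4.000e-02 -4.000e-02 -1.400e-01]
```

Force stayed nil and the ball (handle seen end-on, side px 322,202.5) is unmoved, so the clamp is still open. I compare the drawn TCP with the fingers' real end before retrying.

```bash
python3 - <<'E'
from h import *
h=cv2.imread('pics/hand.png');h=h  # 4x crop of [130:,260:]
a=bot.camera('side')[:,:,::-1].copy()
def crop4(p,x0,y0,im,s):
    u=proj('side',p);return ((u-[x0,y0])*s).round().astype(int)
L=h[160:320,170:330].copy();L=cv2.resize(L,(400,400))
for dz,c in((0,(0,0,255)),(.02,(0,255,255))):
    u=(crop4([.4616,.2037,.2349+dz],260,130,None,4)-[170,160])*2.5;cv2.circle(L,tuple(u.astype(int).tolist()),3,c,-1)
Rr=cv2.resize(a[170:210,302:342],(400,400),interpolation=cv2.INTER_CUBIC)
for p,c in(([.4652,.1105,.1541],(0,0,255)),([.4652,.1105,.1741],(0,255,255)),([.4625,.136,.164],(0,255,0))):
    u=crop4(p,302,170,None,10);cv2.circle(Rr,tuple(u.tolist()),3,c,-1)
cv2.imwrite('pics/zoom.png',np.hstack([L,Rr]))
E
```

```text
(no output)
```

View pics/zoom.png

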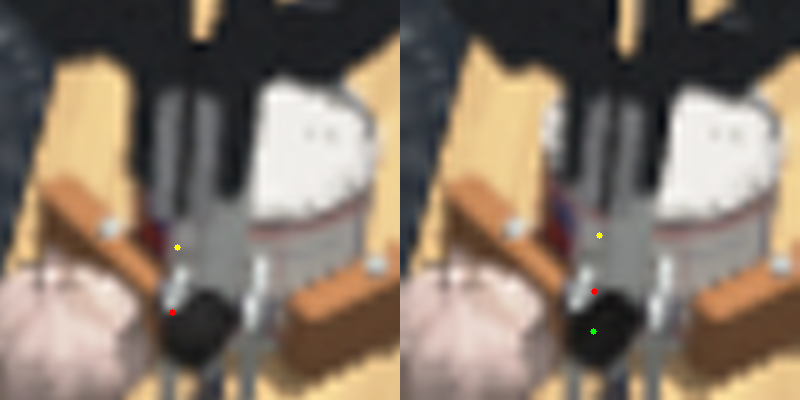

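```bash
python3 - <<'E'
from h import *
p=np.array([.481,-.1209,.0279]);ty=np.array([.97,.242,0])
for dz in(0,.013,.03):
  print(dz,[((proj('side',p+s*.03*ty+[0,0,dz])-[260,100])*4).round() for s in(-1,1)])
E
python3 - <<'E'
import cv2
a=cv2.imread('pics/push1.png')[170:380,150:400];cv2.imwrite('pics/push1z.png',cv2.resize(a,None,fx=3,fy=2.8))
E
```

```text
0 [array([292., 314.]), array([219., 317.])]
0.013 [array([293., 302.]), array([220., 304.])]
0.03 [array([295., 286.]), array([221., 288.])]
```

View pics/push1z.png

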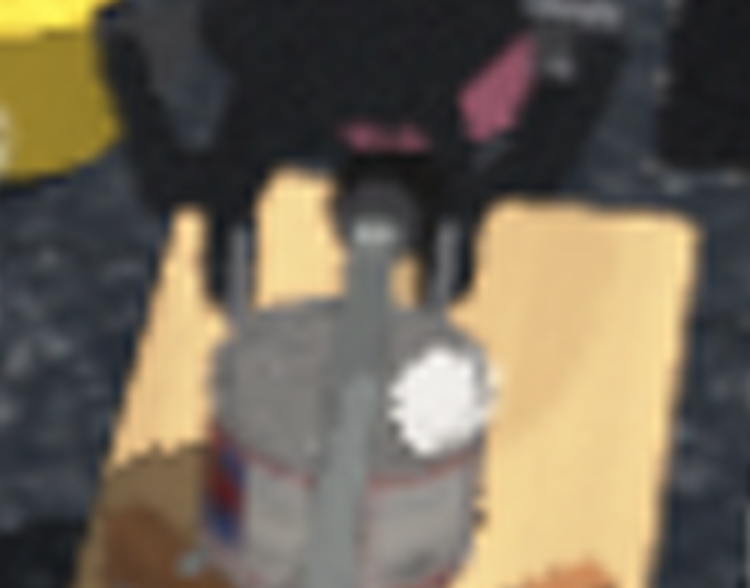

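Fingers visibly end ~20–30 mm higher than the reported TCP would put them when shut (and they passed over the tip without force). Retreat the same way, go lower, and retry watching the force.

```bash
python3 -m pendant '[[[2,-0.1,-0.2,0,0,0,0],[3,0,0,0,0,0,0],[3,0,0,0,0,0,0],[0,0,1.5,0,0,0,0],[0,0,1.2,0,0,0,0]]]' && python3 -m pendant '[[[0,0,0,0,0,0,0]]]' && python3 to.py 0.464 0.17 0.13 90
```

```text
time: 13.1
ee_pos: [0.4648, 0.1956, 0.1311]
tcp_rot: [179.3, -0.5, 90.5]
wrist_force: [0.4, -0.8, -0.5]
opening: 0.0002
time: 13.18
ee_pos: [0.4638, 0.1959, 0.1288]
tcp_rot: [179.5, -0.4, 90.5]
wrist_force: [0.6, 0.2, -0.3]
opening: 0.0002
t 13.1833 p [0.4638 0.1959 0.1288] rpy [179.5  -0.4  90.5] F [ 0.6  0.2 -0.3]
shift cm [-2.59 -0.01 -0.14] rot [ 0.009 -0.007  0.009]
```

```bash
python3 -m pendant '[[[-0.7,0,0,0,0,0,0],[-0.7,0,0,0,0,0,0],[-0.7,0,0,0,0,0,0],[-0.6,0,0,0,0,0,0],[-0.6,0,0,0,0,0,0]]]' && python3 -m pendant '[[[-0.5,0,0,0,0,0,0]]]' && python3 -m pendant '[[[-0.5,0,0,0,0,0,0]]]' && python3 -m pendant '[[[-0.5,0,0,0,0,0,0]]]' && python3 -m pendant '[[[-0.5,0,0,0,0,0,0]]]'
```

```text
time: 13.6
ee_pos: [0.4639, 0.1587, 0.1293]
tcp_rot: [179.5, -0.4, 90.5]
wrist_force: [-0.5, -0.0, 0.5]
opening: 0.0002
time: 13.68
ee_pos: [0.4642, 0.1525, 0.1298]
tcp_rot: [179.4, -0.4, 90.4]
wrist_force: [-0.1, 3.2, -0.4]
opening: 0.0002
time: 13.77
ee_pos: [0.4647, 0.1498, 0.1314]
tcp_rot: [179.3, -0.9, 90.5]
wrist_force: [-7.3, 32.3, 20.2]
opening: -0.0002
time: 13.85
ee_pos: [0.4649, 0.1483, 0.1339]
tcp_rot: [179.2, -1.5, 90.6]
wrist_force: [-9.4, 26.0, 17.1]
opening: -0.0
time: 13.93
ee_pos: [0.4649, 0.1468, 0.1364]
tcp_rot: [179.1, -2.0, 90.7]
wrist_force: [-8.8, 20.6, 12.9]
opening: 0.0
```

The force runs along the handle's axis (26 N +y, 17 N up), so the finger's bottom edge sits ~35 mm above the reported TCP. Retreat and go lower.

```bash
python3 -m pendant '[[[1.5,0,0,0,0,0,0],[1.5,0,0,0,0,0,0],[0,0,0,0.01,-0.03,0,0],[0,0,1.3,0,0,0,0],[0,0,1.3,0,0,0,0]]]' && python3 -m pendant '[[[0,0,0,0,0,0,0]]]' && python3 to.py 0.463 0.165 0.11 90
```

```text
time: 14.35
ee_pos: [0.4673, 0.1765, 0.1174]
tcp_rot: [179.2, -0.4, 90.6]
wrist_force: [-0.8, 0.4, -0.6]
opening: 0.0001
time: 14.43
ee_pos: [0.4665, 0.1756, 0.115]
tcp_rot: [179.4, -0.3, 90.6]
wrist_force: [0.2, -0.7, -0.8]
opening: 0.0001
t 14.4333 p [0.4665 0.1756 0.115 ] rpy [179.4  -0.3  90.6] F [ 0.2 -0.7 -0.8]
shift cm [-1.06 -0.36  0.49] rot [ 0.011 -0.005  0.01 ]
```

```bash
python3 -m pendant '[[[-0.4,-0.3,0.4,0,0,0,0],[-0.6,-0.1,0.2,0,0,0,0],[-0.6,0,0,0,0,0,0]]]' && python3 -m pendant '[[[-0.5,0,0,0,0,0,0]]]' && python3 -m pendant '[[[-0.5,0,0,0,0,0,0]]]' && python3 -m pendant '[[[-0.5,0,0,0,0,0,0]]]'
```

```text
time: 14.68
ee_pos: [0.4618, 0.1577, 0.1075]
tcp_rot: [179.5, -0.2, 90.6]
wrist_force: [0.1, 0.2, -0.2]
opening: 0.0002
time: 14.77
ee_pos: [0.4621, 0.1536, 0.1083]
tcp_rot: [179.5, -0.4, 90.6]
wrist_force: [-4.6, 31.3, 16.7]
opening: -0.0001
time: 14.85
ee_pos: [0.4623, 0.1523, 0.1106]
tcp_rot: [179.4, -1.0, 90.7]
wrist_force: [-10.9, 35.4, 21.1]
opening: 0.0003
time: 14.93
ee_pos: [0.4626, 0.1499, 0.1127]
tcp_rot: [179.3, -1.5, 90.9]
wrist_force: [-3.3, 4.6, -0.4]
opening: 0.0
```

Force ratio ~0.65 at any height looks like friction locking: a purely horizontal push is directed along the handle. So push along the tip's arc (inward and up).

```bash
python3 -m pendant '[[[-0.4,0,-0.5,0,0,0,0]]]' && python3 -m pendant '[[[-0.4,0,-0.5,0,0,0,0]]]' && python3 -m pendant '[[[-0.4,0,-0.5,0,0,0,0]]]' && python3 -m pendant '[[[-0.4,0,-0.4,0,0,0,0]]]'
```

```text
time: 15.02
ee_pos: [0.4622, 0.1461, 0.1179]
tcp_rot: [179.3, -1.6, 90.9]
wrist_force: [-1.0, 3.5, -2.4]
opening: 0.0002
time: 15.1
ee_pos: [0.4624, 0.1426, 0.124]
tcp_rot: [179.2, -1.8, 90.9]
wrist_force: [-1.5, 7.7, 3.7]
opening: -0.0
time: 15.18
ee_pos: [0.4624, 0.1384, 0.1297]
tcp_rot: [179.2, -1.9, 91.0]
wrist_force: [0.0, 2.8, -2.8]
opening: 0.0002
time: 15.27
ee_pos: [0.4624, 0.134, 0.1345]
tcp_rot: [179.1, -2.0, 91.0]
wrist_force: [-1.7, 2.8, -0.4]
opening: -0.0004
```

```bash
python3 -m pendant '[[[-0.5,0,-0.35,0,0,0,0]]]' && python3 -m pendant '[[[-0.5,0,-0.3,0,0,0,0]]]' && python3 -m pendant '[[[-0.5,0,-0.3,0,0,0,0]]]' && python3 -m pendant '[[[-0.6,0,-0.2,0,0,0,0]]]' && python3 -m pendant '[[[-0.6,0,-0.1,0,0,0,0]]]' && python3 - <<'E'
from h import *
bot.camera('side')
for t in('handle_tip','clamp_foot'):
  for x in bot.mark_of('side',t)[:2]: print(t,x)
E
```

```text
time: 15.35
ee_pos: [0.4624, 0.1286, 0.1386]
tcp_rot: [179.1, -2.0, 91.0]
wrist_force: [-2.7, 4.6, 1.2]
opening: 0.0
time: 15.43
ee_pos: [0.4624, 0.1229, 0.1422]
tcp_rot: [179.1, -2.0, 91.0]
wrist_force: [-2.4, 3.5, 0.4]
opening: -0.0001
time: 15.52
ee_pos: [0.4624, 0.117, 0.1454]
tcp_rot: [179.1, -2.0, 90.9]
wrist_force: [-1.7, 1.3, -0.1]
opening: 0.0
time: 15.6
ee_pos: [0.4627, 0.1101, 0.1478]
tcp_rot: [179.0, -2.0, 90.9]
wrist_force: [-0.6, 0.8, 0.2]
opening: 0.0001
time: 15.68
ee_pos: [0.463, 0.103, 0.1489]
tcp_rot: [179.0, -1.9, 90.9]
wrist_force: [0.1, -0.5, -1.4]
opening: -0.0001
handle_tip {'uv': [321.2, 176.2], 'confidence': 0.5}
```

```bash
python3 -m pendant '[[[-0.6,0,0,0,0,0,0]]]' && python3 -m pendant '[[[-0.6,0,0,0,0,0,0]]]' && python3 -m pendant '[[[0,0,0,0,0,0,0],[0,0,0,0,0,0,0]]]' && python3 - <<'E'
from h import *
a=bot.camera('side');b=bot.camera('top')
save(np.hstack([cv2.resize(a[140:240,270:370],(400,400),interpolation=cv2.INTER_CUBIC),cv2.resize(b[190:290,230:330],(400,400),interpolation=cv2.INTER_CUBIC)]),'flip2')
bot.camera('side')
for t in('handle_tip','clamp_bar'):
  for x in bot.masks_of('side',t)[:2]: print(t,x['confidence'],x['extent'])
  for x in bot.mark_of('side',t)[:2]: print(t,x)
# bar-grey check: reference vs. now at raised foot (foot raised px)
u=proj('side',[.4622,.016,.205]);print('foot up at',u)
r=cv2.imread('pics/side0.png')[:,:,::-1]
x,y=u.round().astype(int);print(r[y-3:y+4,x-3:x+4].mean((0,1)),a[y-3:y+4,x-3:x+4].mean((0,1)))
E
```

```text
time: 15.92
ee_pos: [0.4629, 0.0973, 0.1479]
tcp_rot: [179.1, -1.9, 90.9]
wrist_force: [0.5, -0.1, 0.1]
opening: 0.0
time: 16.0
ee_pos: [0.4629, 0.0909, 0.1474]
tcp_rot: [179.1, -1.9, 90.9]
wrist_force: [0.1, 0.1, -0.2]
opening: 0.0
time: 16.17
ee_pos: [0.4628, 0.0896, 0.1469]
tcp_rot: [179.1, -1.9, 90.8]
wrist_force: [-0.2, 0.2, 0.1]
opening: -0.0001
clamp_bar 0.54 [320.8, 180.6, 332.9, 204.5]
clamp_bar {'uv': [324.9, 200.9], 'confidence': 0.47}
foot up at [328.43079867 162.24460745]
[114.3877551  114.44897959 114.63265306] [34.89795918 35.83673469 37.02040816]
```

Bar extent now starts at row 180 rather than ~158: it has gone down. Withdraw to +y, then up and clear, and take the last look.

```bash
python3 -m pendant '[[[2,0,0,0,0,0,0],[3,0,0,0,0,0,0],[3,0,0,0,0,0,0],[3,0,-1,0,0,0,0],[0,0,-3.5,0,0,0,0]]]' && python3 -m pendant '[[[0,0,-3.5,0,0,0,0],[0,0,-3.5,0,0,0,0],[0,-3.5,-2,0,0,0,0],[2,-3.5,0,0,0,0,0],[2,-3.5,0,0,0,0,0]]]' && python3 -m pendant '[[[3,-2,0,0,0,0,0],[3,-2,0,0,0,0,0],[3,0,0,0,0,0,0],[3,0,0,0,0,0,0],[0,0,0,0,0,0,0]]]' && python3 - <<'E'
from h import *
a=bot.camera('side');b=bot.camera('top')
save(np.hstack([cv2.resize(a[140:240,270:370],(400,400),interpolation=cv2.INTER_CUBIC),cv2.resize(b[190:290,250:350],(400,400),interpolation=cv2.INTER_CUBIC)]),'end')
for c in('side','top'):
  bot.camera(c)
  for t,z in(('handle_tip',.192),('tin',.018),('garlic',.018),('glass',0),('spice_jar',0),('teaspoon',0),('mug',0)):
    for x in bot.mark_of(c,t)[:4]: print(c,t,round(x['confidence'],2),np.round(x['uv'],1),atz(c,x['uv'],z).round(3))
print(proj('side',[.462,.025,.192]),proj('top',[.462,.025,.192]))
E
```

```text
time: 16.93
ee_pos: [0.4584, 0.2012, 0.1906]
tcp_rot: [179.6, -1.7, 90.6]
wrist_force: [0.6, -0.7, 0.1]
opening: 0.0
time: 17.35
ee_pos: [0.3539, 0.2393, 0.2866]
tcp_rot: [179.6, -1.7, 90.6]
wrist_force: [0.3, 2.3, 0.1]
opening: -0.0002
time: 17.77
ee_pos: [0.3042, 0.3654, 0.2945]
tcp_rot: [179.3, -2.1, 90.8]
wrist_force: [0.7, 0.2, 0.4]
opening: 0.0003
side handle_tip 0.72 [329.1 167.3] [0.459 0.021 0.192]
side tin 0.9 [299.4 151.7] [ 0.588 -0.265  0.018]
side tin 0.82 [261.9 142.4] [ 0.735 -0.294  0.018]
side tin 0.76 [325.2 196.4] [ 0.466 -0.049  0.018]
side tin 0.65 [331.6 147.7] [ 0.477 -0.312  0.018]
side glass 0.79 [286.9 178.7] [ 0.607 -0.13  -0.   ]
side spice_jar 0.57 [282.2 190.9] [ 0.61  -0.066  0.   ]
side teaspoon 0.66 [331.3 292.2] [0.406 0.287 0.   ]
side mug 0.94 [292.7 354.3] [0.472 0.468 0.   ]
top tin 0.92 [317.2 245.9] [ 0.461 -0.049  0.018]
top tin 0.78 [395.2 202.9] [ 0.59  -0.286  0.018]
top tin 0.62 [398.7 154.9] [ 0.738 -0.301  0.018]
top tin 0.6 [350.2 197.8] [ 0.606 -0.15   0.018]
top garlic 0.73 [294.6 230.9] [0.506 0.018 0.018]
top glass 0.65 [279.4 246.6] [0.46  0.063 0.   ]
top glass 0.58 [349.5 198. ] [ 0.608 -0.151  0.   ]
top glass 0.34 [316.9 248.2] [ 0.455 -0.05   0.   ]
top spice_jar 0.52 [319.4 198.1] [ 0.608 -0.059  0.   ]
top spice_jar 0.24 [292.5 241.8] [0.475 0.024 0.   ]
top teaspoon 0.61 [205.  266.6] [0.401 0.287 0.   ]
top mug 0.79 [145.6 241.6] [0.476 0.468 0.   ]
top mug 0.32 [319.5 198.3] [ 0.607 -0.06   0.   ]
[327.73592894 168.03277348] [294.1581238  243.13836951]
```

View pics/end.png

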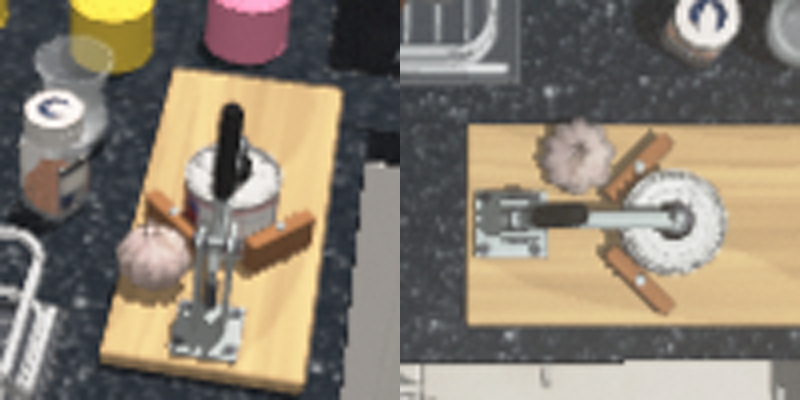

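The clamp is shut: the handle leans over the tin (side px 329,167; 328,168 expected when shut) and the foot is on the lid at about top px (320,245). The tin sits against both cheeks at (0.461,-0.049), and the other things are in place. Handing in.

```bash
python3 -c "
from workcell import bot
print(bot.job_done())"
```

```text
the job is handed in; nothing more can be done
None
```

The tin is home in the V stop, the clamp is shut on it, and the job is handed in; no verdict is given. The run was at about 18 s of the 61 s allowed.

**What I did:** I pushed the white tin along the board with two half-open fingertips until it stalled in the V at 14–17 N. I then backed off and pushed the handle over from its far side with the fingers shut. It snapped across, and I withdrew clear of everything.

**Last checks:**
- **Tin:** the top camera puts it at (0.461, -0.049) and the side camera at (0.466, -0.049). My estimate of the nest is (0.4615, -0.048), so the two readings are about 1 mm and 5 mm off.
- **Clamp:** the handle tip shows at side pixel (329, 167), where (328, 168) is expected when shut. The bar is level and the foot is on the lid in both views.
- **Other things:** the garlic, glass, spice jar, mug and teaspoon are each within about 1 cm of their first readings. The networks' scatter is of the same order.
- **Robot:** the wrist force is near zero and the gripper is well away from the board.

**What failed or disagreed:**
- **First handle push:** it passed over the tip without touching it. The shut fingers appear to end 20–35 mm above the reported TCP, and I did not find out why.
- **Second and third handle pushes:** they reached up to about 35 N along the handle without flipping it. I took this as friction locking, and pushing along the tip's arc instead flipped it with 3–8 N.
- **Not measured:** I could not read the foot's force or the exact toggle angle; I judged both from the pictures.

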